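Build up a disc-cell rectifier stack

TASK

Build the rectifier stack on the raised steel pad of the grey mounting plate, each part centred on the one below, from the bottom up: the wide finned heat sink, the larger of the two round disc cells, the narrow finned heat sink, and the red ribbed insulator upright on top. Both heat sinks lie with their flat foot down and squared up with the pad, fins running the same way as its short sides. Leave the smaller disc cell where it lies.

Things in the scene. Friction and masses are not known exactly. Their poses are not given: they have to be found in the camera images.
- pad_top (a point): Centre of the top of the raised steel pad on the fixed grey plate, 16 mm above the table; z up. Pad 60 mm along x, 90 mm along y, 6 mm high; plate 84 x 124 x 10 mm, 3 mm bolt heads at its corners. Beware the tall chassis (0.5 m) at the right: left wall at world y = -0.09, front at x = 0.61. The loose parts stand on the table (z = 0), nearer the robot than the plate.
- wide_sink_center (a point): Centre (half-way up, 17 mm above its underside) of the wide aluminium heat sink: 60 mm along x, 90 mm along y, 34 mm high, 0.3 kg; solid core 46 mm wide in the middle, four upright fins on each side (along y), fins running along x. It lies upright, z up; the top of core and fins is level and flat. Grasp it across the 60 mm, along x.
- large_cell_center (a point): Centre (half-way up, 14 mm above its underside) of the larger disc cell: an upright ribbed white ceramic cylinder with copper flanges and flat end faces, diameter 46 mm, 28 mm high, 0.18 kg.
- narrow_sink_center (a point): Centre (half-way up, 15 mm above its underside) of the narrow aluminium heat sink: 48 mm along x, 70 mm along y, 30 mm high, 0.18 kg; solid core 34 mm wide in the middle, three upright fins on each side, fins running along x. It lies upright, z up; the top is level and flat. Grasp it across the 48 mm, along x.
- insulator_center (a point): Centre (half-way up, 17 mm above its underside) of the red ribbed round standoff insulator, standing upright: diameter 31 mm, 34 mm high, 0.05 kg.
- small_cell_center (a point): Centre (half-way up, 8 mm above the table) of the smaller disc cell, diameter 32 mm, 16 mm high, white ceramic with copper flanges. Not part of this stack; it stays where it is.
There are look-alikes about, which are no part of the job. What is shaped like the part that bears insulator_center but purple or yellow is not meant.

How it is judged (in metres and radians):
On the way, in this order (a step that is already met when the one before it is completed fails the run):
1. the wide heat sink lies centred on the pad (horizontal distance between wide_sink_center and pad_top below 0.012 m and z of wide_sink_center in the frame of pad_top between 0.013 and 0.021 m and angle between wide_sink_center's own z axis and vertical below 0.1 rad and angle between the x axis of wide_sink_center and the x axis of pad_top, either way round below 0.2 rad), for 0.2 s.
2. the larger disc cell lies centred on the wide heat sink (horizontal distance between large_cell_center and wide_sink_center below 0.012 m and z of large_cell_center in the frame of wide_sink_center between 0.027 and 0.035 m and angle between large_cell_center's own z axis and vertical below 0.1 rad), for 0.2 s.
3. the narrow heat sink lies centred on the larger disc cell (horizontal distance between narrow_sink_center and large_cell_center below 0.012 m and z of narrow_sink_center in the frame of large_cell_center between 0.025 and 0.033 m and angle between narrow_sink_center's own z axis and vertical below 0.1 rad and angle between the x axis of narrow_sink_center and the x axis of pad_top, either way round below 0.2 rad), for 0.2 s.
At the end, for the whole second after the job is handed in: On the pad, bottom up: wide sink, larger cell, narrow sink, insulator; each rests upright (0.1 rad) on the one below, centre within 12 mm horizontally of that one's; both sinks within 0.2 rad of the pad's x axis, either way round; all released and at rest (all of step 1 and all of step 2 and all of step 3 and horizontal distance between insulator_center and narrow_sink_center below 0.012 m and z of insulator_center in the frame of narrow_sink_center between 0.028 and 0.036 m and angle between insulator_center's own z axis and vertical below 0.1 rad); the robot touches nothing.
It fails at once if the smaller disc cell is shifted by more than 30 mm (distance of small_cell_center from where it was at the start of the episode above 0.03 m).
It also fails if it takes over 128 s, if anything falls off the work surface, if the arm or the gripper's body presses on something with over 40 N, if the wrist force passes 120 N, or if a joint passes its speed limit or range.

ROBOT

A 6-joint arm with a two-finger parallel gripper is mounted at the origin on a cart in front of the work surface, level with it; the furniture and walls round the work are solid. World frame = base frame: x ahead of the robot, y to its left, z up, the work surface at z = 0. Lengths are in mm, angles in rad, forces in N, time in s.
With the tool pointing down it reaches from about 325 to 875 mm from the base axis. Payload 4.4 kg.
Tool frame: the origin (TCP) lies on the centre line of the jaws, within the pads' length; the fingertips stand ahead of it and the grasp point (between the pads) lies 6 mm ahead of it (ctrl.tcp_to_tips is the z of the fingertips in the tool frame, in mm); z points along the fingers, y is the line along which they close (so a half turn about z gives the same grasp; the last joint's range is limited). The gripper opens to 85 mm and grips with 20 to 120 N. Pads are 22 mm wide; open, the fingers measure 114 mm over their backs; the gripper's body (76 mm by 85 mm) begins 54 mm behind the grasp point. The pads swing forward as they close: fully open they stand 13 mm farther back than shut.
Start: joints at [1.188, 0.207, 1.542, -0, 1.393, -0.15], TCP at [132.104, 559.621, 256.282] pointing down, gripper open.
Joint ranges: [-2.73, 2.73], [-0.86, 2.22], [0.23, 2.46], [-1.11, 4.25], [0.08, 2.63], [-2.82, 2.82]. Speed limits (rad/s): [2.79, 2.79, 3.14, 3.14, 3.14, 3.14].

INTERFACE

Orientations are given as a 3x3 rotation matrix whose columns are the frame's x, y, z axes.
In Python, from plant import ctrl, sensors, optics gives the robot as it stands. Calls block until the motion is done:
- ctrl.move_ptp(position, orientation): joint-space move of the TCP to a pose.
- ctrl.move_l(position, rot=None, vel=150, threshold=None): straight line of the TCP; rot=None keeps the orientation; vel is the mean speed in mm/s. With threshold (N) it stops when the force on the tool has changed by that much, and returns True; else False.
- ctrl.set_joints(angles): joint-space move.
- ctrl.gripper_to(opening, force=None): finger opening in mm; force is the grip in N (None keeps the last); returns when the fingers have stopped.
- ctrl.hold(seconds).
- ctrl.solve_ik(position, orientation): joint angles nearest the present ones, or None.
- sensors.read_state(): the state.
- optics.grab_frame(name): name is "side" or "top"; returns (picture, depth): 420x560x3 uint8, red, green, blue; 420x560 float32, mm along the optical axis (not along the pixel's ray), 0 where there is no reading.
- optics.camera_params(name): a dict with "mtx" (3x3 intrinsics, pixels), "R" (3x3) and "t" (3): a world point X has camera coordinates R X + t. Camera axes: x right, y down, z forward; pixel columns grow to the right and rows downward; lengths in mm; the calibration is good to about 2 mm. A picture is of the moment at which its call begins. camera_params takes no time and is no camera call.
A pose or a line that the arm cannot do raises ctrl.MotionError and nothing moves.
- ctrl.finish_job(): hands the job in; it is judged then, once.
The state is a dict: "t": time; "q": joint angles; "qvel": joint speeds; "tau": joint torques, N m; "eef_pos": TCP position; "eef_rot": TCP orientation; "force": force on the tool from outside, world axes, zero at the start; "wrist_torque": the same for the moment, N m; "grip_width": finger opening in mm; "grasp_force": force on a finger pad.
Only numpy, scipy, OpenCV 4.12 (cv2) and the standard library are available. Lean on these libraries where they do the work, as an engineer would, in place of code of your own. Each camera call takes 0.05 s, during which the arm holds its last target. There are 200 camera calls.

## Working session

There is one attempt and no reset: what is moved stays moved. The work goes in short steps, each a Python script; the robot and the scene stay as the last script left them, time stands still between calls to the robot, and variables do not carry over. Pictures are saved under pics/ and viewed, at most 14 in all, crops included, and the job is handed in when it is done.

```bash
ls; mkdir -p pics
python3 - <<'E'
from plant import ctrl,sensors,optics
import cv2,numpy as np
for n in("top","side"):
    p,d=optics.grab_frame(n); cv2.imwrite(f"pics/{n}0.png",p[:,:,::-1]); np.save(f"pics/{n}0.npy",d)
    c=optics.camera_params(n); print(n,c["mtx"].round(1).tolist(),(-c["R"].T@c["t"]).round(),c["R"].round(3).tolist())
print(sensors.read_state()["t"],ctrl.tcp_to_tips)
E
```

```text
pics
top [[509.5, 0.0, 272.6], [0.0, 509.5, 207.4], [0.0, 0.0, 1.0]] [ 489.  -72. 1138.] [[0.021, -0.999, -0.025], [-0.999, -0.02, -0.031], [0.03, 0.026, -0.999]]
side [[428.6, 0.0, 270.9], [0.0, 428.6, 208.0], [0.0, 0.0, 1.0]] [497. 683. 524.] [[-0.999, -0.041, -0.009], [-0.015, 0.548, -0.836], [0.039, -0.835, -0.548]]
0.1 25.0
```

View pics/top0.png

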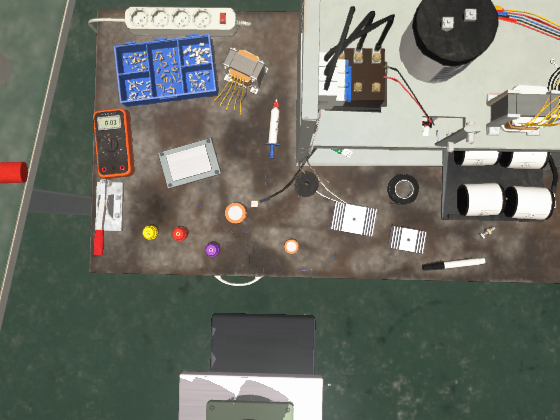

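View pics/side0.png

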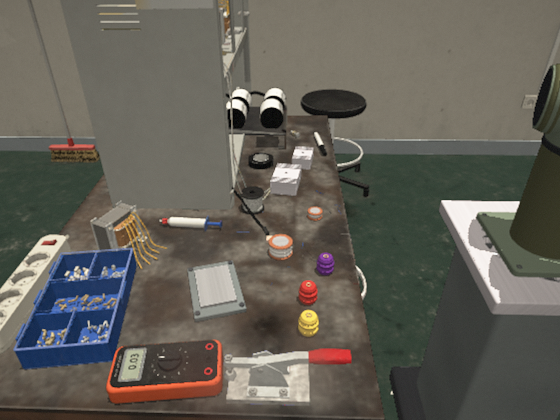

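The top view shows:
- plate at (190,162)
- wide sink (354,219) and narrow sink (408,239)
- large cell (236,213) and small cell (291,247)
- three insulators: yellow (150,233), red (180,233), purple (212,250). The red one is the one meant.

I'll confirm these in one crop and measure from the depth.

```bash
cat > h.py <<'E'
from plant import ctrl,sensors,optics
import cv2,numpy as np
def world(n,d):
    c=optics.camera_params(n);K=c["mtx"];v,u=np.mgrid[:d.shape[0],:d.shape[1]]
    P=np.stack([(u-K[0,2])/K[0,0]*d,(v-K[1,2])/K[1,1]*d,d],-1)
    W=(P-c["t"])@c["R"]; W[d<=0]=np.nan; return W
def blob(W,win,z0,z1):
    """biggest component of surface points with z in band, in window u0,v0,u1,v1 -> world rect"""
    m=np.zeros(W.shape[:2],np.uint8);u0,v0,u1,v1=win
    s=W[v0:v1,u0:u1,2]; m[v0:v1,u0:u1]=(s>z0)&(s<z1)
    mc=cv2.morphologyEx(m,cv2.MORPH_CLOSE,np.ones((3,3)))
    k,l,st,ce=cv2.connectedComponentsWithStats(mc)
    i=1+np.argmax(st[1:,4]); q=W[(l==i)&(m>0)]
    (x,y),(a,b),t=cv2.minAreaRect(q[:,:2].astype(np.float32))
    return dict(c=np.round([x,y],1),med=np.median(q,0).round(1),size=np.round([a,b],1),ang=round(t,1),n=len(q))
E
python3 - <<'E'
from h import *
d=np.load("pics/top0.npy");W=world("top",d)
for n,w,z in [("plate",(155,130,225,192),(5,30)),("pad",(155,130,225,192),(13,19)),("wide",(325,195,382,242),(30,38)),("narrow",(385,222,430,256),(26,34)),
 ("large",(220,198,247,228),(24,32)),("small",(280,236,302,258),(11,20)),("red",(168,222,190,245),(10,40)),("redtop",(168,222,190,245),(30,38))]:
    try: print(n,blob(W,w,*z))
    except Exception as e: print(n,e)
print(np.nanmedian(W[195:200,180:220,2]),np.nanmedian(W[255:260,350:390,2]))
p=cv2.imread("pics/top0.png")
a=cv2.resize(p[130:262,130:310],(800,586),interpolation=cv2.INTER_CUBIC);cv2.imwrite("pics/c1.png",a)
a=cv2.resize(p[190:262,320:435],(800,500),interpolation=cv2.INTER_CUBIC);cv2.imwrite("pics/c2.png",a)
E
```

```text
plate {'c': array([620.3, 145. ]), 'med': array([618.9, 144.9,  13.5]), 'size': array([ 84.7, 126.9]), 'ang': 16.9, 'n': 2069}
pad {'c': array([618.8, 145.5]), 'med': array([619.5, 145.8,  15.7]), 'size': array([ 81.6, 116.7]), 'ang': 16.7, 'n': 989}
wide {'c': array([ 502.1, -218.7]), 'med': array([ 501.8, -217.9,   33.8]), 'size': array([90.1, 59.9]), 'ang': 81.3, 'n': 853}
narrow {'c': array([ 459.9, -336.9]), 'med': array([ 460.3, -336.1,   30. ]), 'size': array([70.8, 48. ]), 'ang': 81.1, 'n': 547}
large {'c': array([510.4,  39.3]), 'med': array([509.8,  39. ,  28. ]), 'size': array([43.9, 43.9]), 'ang': 77.4, 'n': 313}
small {'c': array([438.5, -85. ]), 'med': array([438.5, -85. ,  16.4]), 'size': array([29.5, 29.7]), 'ang': 46.0, 'n': 150}
red {'c': array([462. , 161.8]), 'med': array([463.1, 159.4,  32.7]), 'size': array([28.6, 28. ]), 'ang': 1.4, 'n': 163}
redtop {'c': array([462.2, 161.8]), 'med': array([461.1, 161.7,  33.6]), 'size': array([24. , 26.2]), 'ang': 1.2, 'n': 110}
-0.12034367972618955 0.18301013475141684
```

View pics/c1.png

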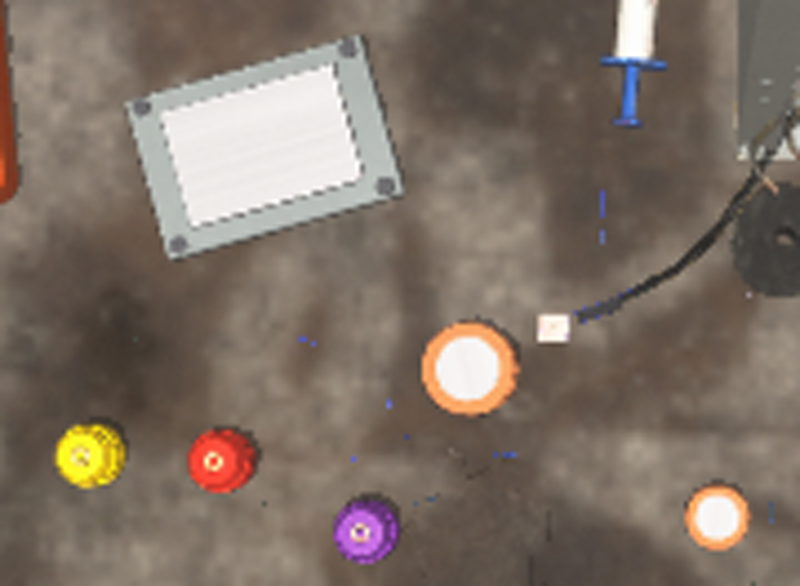

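View pics/c2.png

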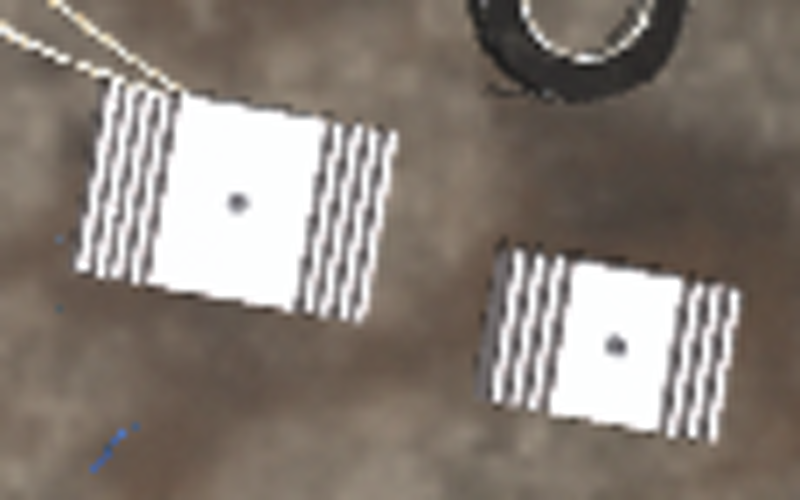

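The crop confirms the target: the red standoff is the middle one at crop (222,460), with yellow at (90,455) and purple at (365,530). All measured sizes and heights match the task. First I'll pick the wide sink, staying clear of the chassis.

```bash
cat >> h.py <<'E'
PAD=np.array([619.7,145.4]);PSI=16.8
def rot(psi):
    a=np.radians(psi);y=np.array([np.cos(a),np.sin(a),0]);z=np.array([0,0,-1.]);return np.column_stack([np.cross(y,z),y,z])
def best(p,psi):
    c=[]
    for k in(0,180,-180):
        q=ctrl.solve_ik(p,rot(psi+k))
        if q is not None:c.append((abs(q[5]),psi+k))
    return min(c)[1]
def st(tag):
    s=sensors.read_state();print(tag,"t",round(s["t"],1),"p",s["eef_pos"].round(1) if hasattr(s["eef_pos"],"round") else s["eef_pos"],"w",round(s["grip_width"],1),"f",np.round(s["force"],1),"gf",np.round(s["grasp_force"],1))
def pick(xy,psi,width,ztcp=28,open_=85,force=50,up=130):
    p=[*xy,up];psi=best(p,psi)
    ctrl.gripper_to(open_);ctrl.move_ptp(p,rot(psi))
    hit=ctrl.move_l([*xy,ztcp+25]) or ctrl.move_l([*xy,ztcp],vel=60,threshold=12)
    st(f"down hit={hit}")
    ctrl.gripper_to(width-6,force);st("grip")
    ctrl.move_l([*xy,up],vel=150);ctrl.hold(.2);st("up")
    return psi
def place(base,xy,psi,ztcp=28,clear=40):
    """base = height of surface below"""
    hi=base+ztcp+clear;p=[*xy,hi];psi=best(p,psi)
    ctrl.move_ptp(p,rot(psi));ctrl.hold(.2)
    ctrl.move_l([*xy,base+ztcp+6],vel=100)
    hit=ctrl.move_l([*xy,base+ztcp-4],vel=15,threshold=5);st(f"placed hit={hit} expect z {base+ztcp}")
E
python3 - <<'E'
from h import *
xy=[502,-218.5];R=rot(best([430,100,150],0))
ctrl.set_joints(ctrl.solve_ik([430,100,180],R))
ctrl.move_ptp([430,-200,180],R)
pick(xy,-8.8,60)
p,d=optics.grab_frame("top");cv2.imwrite("pics/t1.png",p[140:300,250:480,::-1])
E
```

```text
down hit=False t 5.1 p [ 501.7 -218.3   27.5] w 85.1 f [-0.3  0.   0.3] gf 0.0
grip t 5.5 p [ 502.5 -218.8   28.6] w 59.3 f [0.2 0.5 2.2] gf 56.1
up t 6.5 p [ 501.1 -218.   128.5] w 59.2 f [ 0.4  0.2 -3.8] gf 55.7
```

View pics/t1.png

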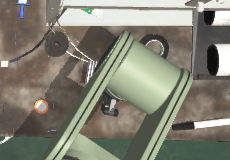

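The image shows the arm over the sink. The width reads 59.3 mm and the weight about 3 N, so it is gripped. Now I'll carry it via the near side and place it.

Run:
```python
from h import *
R=rot(best([430,100,150],0))
ctrl.move_l([440,-200,150]);ctrl.move_ptp([430,100,150],R)
place(16,PAD,PSI)
ctrl.gripper_to(85);ctrl.move_l([*PAD,130]);ctrl.move_ptp([430,100,200],R);ctrl.move_ptp([400,-150,200],R);st("")
p,d=optics.grab_frame("top");cv2.imwrite("pics/t2.png",p[:,:,::-1]);W=world("top",d)
print(blob(W,(150,125,230,195),46,54), blob(W,(150,125,230,195),5,14))
print(blob(W,(220,198,247,228),24,32))
```

```text
placed hit=True expect z 44 t 10.3 p [620.4 145.5  44.6] w 59.4 f [0.5 0.3 4.5] gf 56.6
 t 13.3 p [ 400.5 -149.6  199.7] w 84.9 f [0.6 0.2 0.2] gf 0.0
{'c': array([619.5, 145.3]), 'med': array([619.2, 145.1,  49.8]), 'size': array([60.3, 90.7]), 'ang': 16.5, 'n': 877} {'c': array([621. , 149.4]), 'med': array([609.3, 127.5,   9.7]), 'size': array([ 88.2, 131.4]), 'ang': 16.5, 'n': 767}
{'c': array([509.5,  38.9]), 'med': array([511.2,  39.1,  27.9]), 'size': array([43.9, 44. ]), 'ang': 0.4, 'n': 316}
```

View pics/t2.png

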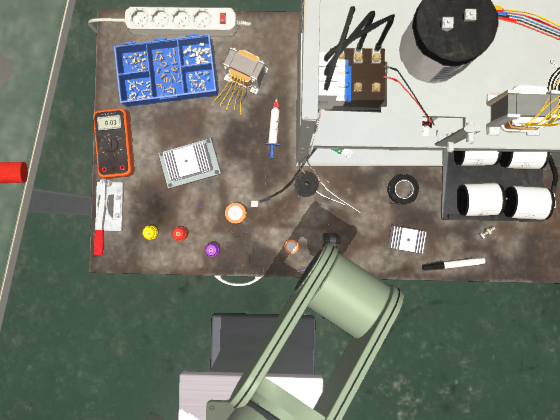

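The wide sink sits centred on the pad at (190,160), upright and squared within 1 mm. Next is the large cell.

Run:
```python
from h import *
R=rot(best([430,100,150],0))
ctrl.move_ptp([430,0,200],R)
pick([510,39],0,46,force=40)
ctrl.move_l([470,80,160])
xy=[619.4,145.2];place(50,xy,PSI)
ctrl.gripper_to(85);ctrl.move_l([*xy,160]);ctrl.move_ptp([430,100,200],R);ctrl.move_ptp([400,-150,200],R);st("")
p,d=optics.grab_frame("top");W=world("top",d)
print(blob(W,(150,125,230,195),74,82), blob(W,(150,125,230,195),46,54))
print(blob(W,(385,222,430,256),26,34))
```

```text
down hit=False t 16.0 p [509.6  39.1  27.5] w 84.9 f [-0.5  0.1  0.2] gf 0.0
grip t 16.4 p [510.7  39.   28.5] w 44.5 f [-0.2 -0.2  2.8] gf 41.2
up t 17.4 p [509.   39.1 128.6] w 45.2 f [-0.   0.2 -2.1] gf 41.1
placed hit=True expect z 78 t 19.9 p [619.9 145.3  78.6] w 44.7 f [-0.4 -0.4  5. ] gf 41.5
 t 22.9 p [ 400.5 -149.6  199.8] w 85.4 f [-0.   1.  -0.5] gf 0.0
{'c': array([619.3, 145.7]), 'med': array([619.4, 145.3,  78. ]), 'size': array([44. , 44.8]), 'ang': 13.9, 'n': 349} {'c': array([619.5, 145.2]), 'med': array([615.5, 135.1,  49.9]), 'size': array([60. , 90.7]), 'ang': 16.9, 'n': 510}
{'c': array([ 460. , -336.5]), 'med': array([ 460.2, -336.8,   30.1]), 'size': array([71.2, 48. ]), 'ang': 80.9, 'n': 541}
```

Run:
```python
from h import *
R=rot(best([430,100,150],0))
pick([460.1,-336.6],-9,48,force=40)
ctrl.move_ptp([400,-200,180],R);ctrl.move_ptp([430,100,180],R)
xy=[619.4,145.4];place(78,xy,PSI)
ctrl.gripper_to(75);ctrl.move_l([*xy,190]);ctrl.move_ptp([430,100,220],R);ctrl.move_ptp([400,-100,220],R);st("")
p,d=optics.grab_frame("top");W=world("top",d);cv2.imwrite("pics/t3.png",p[:,:,::-1])
print(blob(W,(150,120,230,195),104,112), blob(W,(150,125,230,195),46,54))
print(blob(W,(168,222,190,245),30,38),blob(W,(168,222,190,245),10,38))
```

```text
down hit=False t 25.2 p [ 459.8 -336.4   27.5] w 85.3 f [ 0.3 -0.3  0.5] gf 0.0
grip t 25.7 p [ 460.4 -337.    28.5] w 47.3 f [-1.1  0.7  2.3] gf 43.4
up t 26.7 p [ 459.3 -335.9  128.5] w 47.4 f [-0.3  1.  -2. ] gf 43.0
placed hit=True expect z 106 t 30.5 p [620.  145.5 106.6] w 47.2 f [0.9 0.6 3.1] gf 43.8
 t 33.3 p [400.8 -99.8 219.9] w 75.3 f [-0.3  0.5  0.2] gf 0.0
{'c': array([619.5, 145.2]), 'med': array([619.8, 144.6, 107.6]), 'size': array([48.8, 70.7]), 'ang': 16.7, 'n': 586} {'c': array([619.1, 144.8]), 'med': array([602.4, 119.5,  49.7]), 'size': array([58.9, 90.4]), 'ang': 17.5, 'n': 240}
{'c': array([462.2, 162. ]), 'med': array([461.3, 161.4,  33.5]), 'size': array([24. , 26.9]), 'ang': 1.1, 'n': 108} {'c': array([462. , 161.5]), 'med': array([463.1, 159.1,  32.4]), 'size': array([28.8, 27.6]), 'ang': 2.6, 'n': 158}
```

View pics/t3.png

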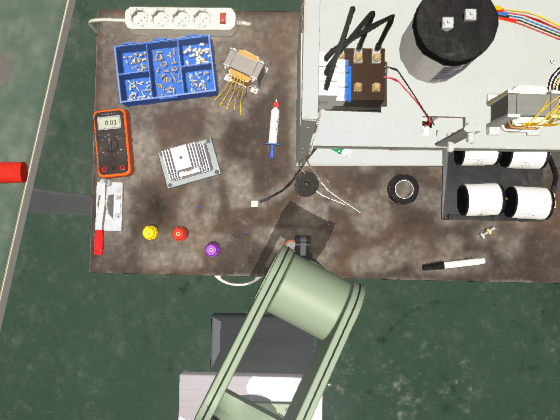

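The narrow sink is stacked and square at (183,158), measured at (619.5,145.2) with its top at 108 mm. Now the red insulator.

Run:
```python
from h import *
R=rot(best([430,100,150],0))
ctrl.move_ptp([420,100,200],R)
pick([461.7,161.5],0,31,open_=70,force=25)
ctrl.move_l([470,150,220])
xy=[619.5,145.2];place(108,xy,PSI)
ctrl.gripper_to(60);ctrl.hold(.3);ctrl.move_l([*xy,220],vel=100);ctrl.move_ptp([430,100,250],R);ctrl.move_ptp([400,-100,250],R);st("")
p,d=optics.grab_frame("top");W=world("top",d)
print(blob(W,(150,110,230,195),134,147), blob(W,(150,120,230,195),104,112),blob(W,(150,125,230,195),46,54))
p2,_=optics.grab_frame("side")
a=cv2.resize(p[100:260,130:330],(500,400));b=cv2.resize(p2[160:340,150:340],(300,284));b=np.vstack([b,np.zeros((116,300,3),np.uint8)])
cv2.imwrite("pics/t4.png",np.hstack([a,b])[:,:,::-1])
```

```text
down hit=False t 36.1 p [461.4 161.5  27.5] w 70.4 f [1.  0.6 0.2] gf 0.0
grip t 36.5 p [462.2 161.6  28.4] w 30.3 f [ 0.2 -0.3  1.4] gf 24.8
up t 37.5 p [460.7 161.3 128.7] w 30.4 f [ 0.8  0.  -0.4] gf 24.8
placed hit=True expect z 136 t 40.1 p [620.  145.2 136.4] w 30.4 f [-0.2  0.2  4. ] gf 25.1
 t 43.5 p [400.7 -99.8 249.8] w 59.9 f [ 0.4  0.6 -0. ] gf 0.0
{'c': array([619.1, 146.5]), 'med': array([619. , 145.1, 141.1]), 'size': array([26.6, 25.9]), 'ang': 88.5, 'n': 152} {'c': array([619.2, 144.7]), 'med': array([617.6, 138.9, 107.8]), 'size': array([48.5, 70.3]), 'ang': 17.8, 'n': 398} {'c': array([619.4, 145. ]), 'med': array([602.6, 119.1,  49.8]), 'size': array([59.6, 89.8]), 'ang': 16.7, 'n': 238}
```

View pics/t4.png

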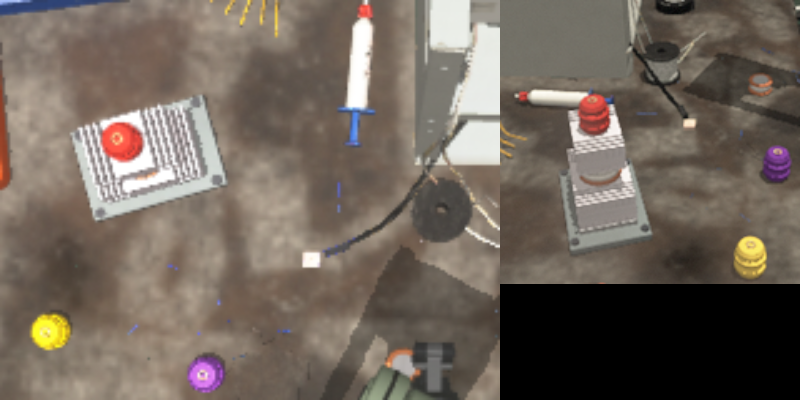

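Both views show the complete stack upright with the red insulator on top, at (120,140) in the top view and (593,115) in the side view. The small cell has not been disturbed.

```bash
python3 -c "
from plant import ctrl;print(ctrl.finish_job())"
```

```text
the job is handed in; nothing more can be done
None
```

The rectifier stack is built and handed in: wide sink, larger cell, narrow sink and red insulator, each measured within about 2 mm of the one below, finished in about 44 s of the 128 s allowed; the hand-in call returned no verdict.

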